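# Stand the fallen tea-room menu back up on its mat

## Robot

A 6-joint arm with a two-finger parallel gripper is mounted at the origin on the work surface. World frame = base frame: x ahead of the robot, y to its left, z up, the work surface at z = 0. Lengths are in m, angles in rad, forces in N, time in s.
With the tool pointing down it reaches from about 0.4 to 0.925 m from the base axis. Payload 12.5 kg.
Tool frame: the origin (TCP) lies midway between the tips of the shut fingers; the grasp point (between the pads) lies 19 mm behind it (ctrl.grasp_offset is the distance from the TCP to the grasp point, in m); z points along the fingers, y is the line along which they close (so a half turn about z gives the same grasp; the last joint's range is limited). The gripper opens to 95 mm and grips with 3 to 60 N. Pads are 20 mm wide; open, the fingers measure 119 mm over their backs; the gripper's body (75 mm by 180 mm) begins 59 mm behind the grasp point.
Start: joints at [1.004, 0.491, 1.559, -0, 1.092, -0.106], TCP at [0.278, 0.56, 0.215] pointing down, gripper open.
Joint ranges: [-3.1, 3.1], [-0.84, 2.19], [0.05, 2.79], [-1.13, 4.28], [0.06, 2.93], [-2.69, 2.69]. Speed limits (rad/s): [2.22, 2.22, 2.79, 3.14, 3.14, 3.14].

## Interface

Orientations are given as a rotation vector (axis times angle).
In Python, from cell import ctrl gives the robot as it stands.
- The arm moves only by the tool jog_arm, never from a script. Its argument "steps" is a list of rows, each an object of numbers: "tx", "ty", "tz": the shift along the tool's x, y, z in mm; "rx", "ry", "rz": the turn, a rotation vector about the tool's x, y, z in rad; "gripper": the opening, from 0 (shut) to 1 (fully open). In form: [{"tx": .., "ty": .., "tz": .., "rx": .., "ry": .., "rz": .., "gripper": ..}, ...]. A call has exactly 5 rows; each row is the pose to reach, as a shift and turn from the pose commanded when the call began, along the tool's axes at that moment; what a row does not reach only later rows make up. A row lasts 1/10 s, in which the tool goes at most 50 mm and 8.59 degrees, less where a joint would pass 70% of its speed; a pose out of reach is approached as far as the arm can. A call with a gripper value outside its range is refused whole. The fingers move at their own pace and stop on an object; "force" is the grip in N (left out, the last holds). Time passes only in rows, so rows that repeat a pose let the fingers close, or fill a call up. It gives the time, the measured TCP pose, the force, the opening and the grip force at its end, in the units of the state.
- ctrl.get_state(): the state, without advancing time (a new reading comes with each control period).
- ctrl.capture(name): name is "side" or "top"; returns (picture, depth): 480x640x3 uint8, red, green, blue; 480x640 float32, m along the optical axis (not along the pixel's ray), 0 where there is no reading.
- ctrl.camera_model(name): a dict with "mtx" (3x3 intrinsics, pixels), "R" (3x3) and "t" (3): a world point X has camera coordinates R X + t. Camera axes: x right, y down, z forward; pixel columns grow to the right and rows downward; lengths in m; the calibration is good to about 2 mm. A picture is of the moment at which its call begins. camera_model takes no time and is no camera call.
- ctrl.hand_in(): hands the job in; it is judged then, once.
The state is a dict: "time_s": time; "joint_pos": joint angles; "qd": joint speeds; "tau": joint torques, N m; "tool_pos": TCP position; "orientation": TCP orientation; "wrist_force": force on the tool from outside, world axes, zero at the start; "moment": the same for the moment, N m; "finger_gap": finger opening in m; "grasp_force": force on a finger pad.
Only numpy, scipy, OpenCV 4.12 (cv2) and the standard library are available. Lean on these libraries where they do the work, as an engineer would, in place of code of your own. Each camera call takes 0.05 s, during which the arm holds its last target. There are 200 camera calls.

## Task

The little menu stand with the marble foot has fallen on its back on the tea counter. Push it upright again with your fingertips, then push it along the counter until its foot stands squarely on the pink mat, and leave it standing there. Work gently, do not pinch it or lift it off the counter, and leave the tea things alone.

Things in the scene. Friction and masses are not known exactly. Their poses are not given: they have to be found in the camera images.
- stand: Menu stand, loose, 0.34-0.56 kg, mostly in its marble foot, 64 (own x) x 110 (y) x 22 (z) mm. Cream panel 8 mm thick, 110 wide, rises flush from the foot's back (x -32 to -24) to z = 120. Origin: centre of the foot's underside. z: up when standing; x: the way the painted face looks. Starts flat on its back: x up, z along the counter, underside towards the mat, foot 64 mm high, panel 8 mm.
- stand_edge (a point): Middle of the foot's lower back edge (own x = -32, z = 0 mm): on the counter both when the stand lies and when it stands. A push tips the stand about this edge; nothing stops it from behind, friction holds it and it may skid a little. Turned by about 35 degrees it drops onto its foot by itself.
- stand_push (a point): A point on the foot's top face, in front of the panel (own x = 14, z = 22 mm; frame as the stand's). While the stand lies it is 46 mm above the counter on an upright face that looks away from the mat, open above the panel: a level push here towards the mat tips the stand up. Once upright, push low on its back to slide it.
- mat: Pink mat, 130 (own x) x 180 (own y) mm, fixed, flush with the counter: no step, it does not hinder sliding. Origin: its centre, at counter height. Own x: the way the stand's front is to look. The stand starts on its -x side, lower back edge 110 to 160 mm from the centre, turned by at most 9 degrees from it and up to 20 mm to one side.
- teapot: White flowered teapot, 153 mm tall, 132 mm across, spout and handle along its own y to +-120 mm. Origin: centre of the underside. Leave alone.
- saucer: Pink saucer, 144 mm across, 18 mm high, under the cup. Origin: centre of the underside. Leave alone.
- cup: Rose cup on the saucer, 84 mm across, 62 mm tall, handle at its own +y. Origin: centre of the underside. Leave alone.
- sugar: Blue sugar bowl, 90 mm across, 62 mm tall. Origin: centre of the underside. Leave alone.
- jug: Cream milk jug, 72 mm across, 95 mm tall, handle at its own +y. Origin: centre of the underside. Leave alone.
- tin: Green tea tin with a brass lid, 78 x 78 x 115 mm. Origin: centre of the underside. Leave alone.
- spoon: Teaspoon with a wooden handle, 140 mm long, lying along its own x. Leave alone.
Things that resemble listed ones, but are neither listed nor needed, are in the scene too. Leave any orange or red look-alike of the stand alone.

How it is judged:
At the end, for the whole second after the job is handed in: The stand stands upright (within 0.06 rad) on its foot on the counter, at rest, the centre of its foot within 36 mm (mat's x) and 38 mm (mat's y) of the mat's centre, so that the foot is on the mat, and square to it within 0.30 rad (angle between stand's own z axis and vertical below 0.06 rad and height (world z) of stand below 0.006 m and x of stand in the frame of mat between -0.036 and 0.036 m and y of stand in the frame of mat between -0.038 and 0.038 m and angle between the x axis of stand and the x axis of mat, either way round below 0.3 rad and linear speed of stand below 0.01 m/s and angular speed of stand below 0.05 rad/s); the robot touches nothing.
It fails at once if The menu stand is lifted off the counter or thrown onto its face (its lower back edge rises more than 20 mm) (height (world z) of stand_edge above 0.02 m).
It fails at once if The menu stand is pinched or shoved hard (the fingers press on it with more than 18 N) (contact force between the fingers and stand above 18 N).
It fails at once if A tea thing is disturbed (teapot, saucer, cup, sugar bowl, jug, tin or spoon moved more than 20 mm) (distance of any of teapot, cup, saucer, sugar, jug, tin, spoon from where it was at the start of the episode above 0.02 m).
It also fails if it takes over 48 s, if anything falls off the work surface, if the arm or the gripper's body presses on something with over 40 N, if the wrist force passes 120 N, or if a joint passes its speed limit or range.

## Working session

There is one attempt and no reset: what is moved stays moved. The work goes in short steps, Python scripts to look and compute and a tool call to move; the robot and the scene stay as the last step left them, time stands still between calls to the robot, and variables do not carry over. Pictures are saved under pics/ and viewed, at most 10 in all, crops included, and the job is handed in when it is done.

Besides the shell and the picture viewer there is one more tool, called as name(argument=value, ...) on one line, values as JSON. jog_arm: Moves the arm, as the interface text tells. Its arguments: {"type":"object","properties":{"steps":{"type":"array"},"force":{"type":"number"}},"required":["steps"]}

```bash
mkdir -p pics; ls
cat > h.py <<'E'
import numpy as np, cv2
from cell import ctrl
def cap(n):
    p,d=ctrl.capture(n); m=ctrl.camera_model(n); return p,d,m
def pts(d,m):
    K=np.array(m["mtx"]);R=np.array(m["R"]);t=np.array(m["t"])
    v,u=np.mgrid[:d.shape[0],:d.shape[1]]
    c=np.stack([(u-K[0,2])/K[0,0]*d,(v-K[1,2])/K[1,1]*d,d],-1)
    return (c-t)@R
def ray(u,v,z,m):
    K=np.array(m["mtx"]);R=np.array(m["R"]);t=np.array(m["t"])
    w=R.T@np.linalg.inv(K)@np.array([u,v,1.]);o=-R.T@t
    return o+w*(z-o[2])/w[2]
E
python3 - <<'E'
from h import *
for n in("top","side"):
    p,d,m=cap(n); cv2.imwrite(f"pics/{n}0.png",p[...,::-1]); np.savez(f"{n}0.npz",p=p,d=d)
    print(n,np.round(-np.array(m["R"]).T@np.array(m["t"]),3),(d>0).mean())
print(ctrl.get_state())
E
```

```text
pics
top [ 0.407 -0.02   1.34 ] 0.9959830729166667
side [ 1.218 -0.695  0.733] 0.9961165364583333
{'time_s': 0.1, 'joint_pos': array([ 1.00437973e+00,  4.91483052e-01,  1.55936840e+00,  4.52070945e-06,
        1.09169818e+00, -1.05611627e-01]), 'qd': array([ 0.00023084, -0.00155482, -0.00083688, -0.002624  ,  0.0012472 ,
        0.00047228]), 'tau': array([ 3.00175641e-03, -6.13623905e+01, -2.58610350e+01,  6.93871756e-02,
        4.68911638e-02, -1.56476278e-05]), 'tool_pos': array([0.27779313, 0.55964313, 0.21413719]), 'orientation': array([-7.17373797e-01, -3.05826273e+00,  1.41693960e-03]), 'wrist_force': array([ 0.92952843, -0.22834924,  0.89184488]), 'moment': array([ 0.0526391 ,  0.01013141, -0.02190705]), 'grasp_force': 0.0, 'finger_gap': 0.09483798534908057}
```

View pics/top0.png

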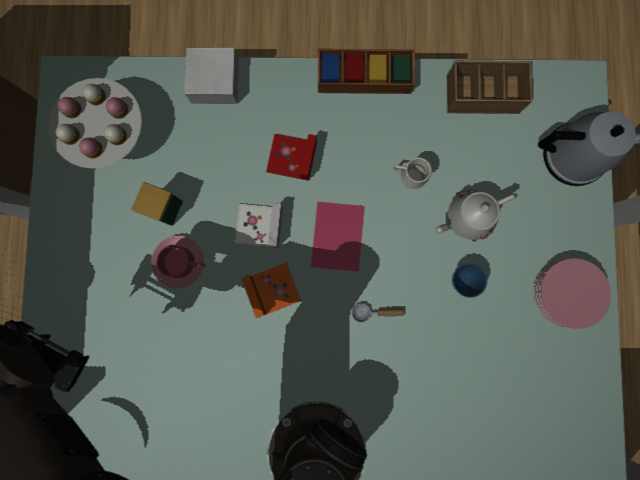

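View pics/side0.png

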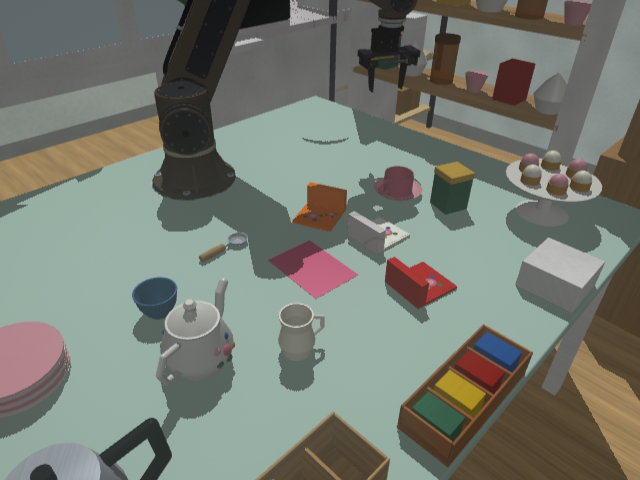

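Top view: the stand candidates are cream (259,224), red (291,157) and orange (271,290). The cream one fits: it is not red or orange, its panel is cream and its underside faces the pink mat at (338,236). The side view shows it at (378,230), foot towards the mat. Next I measure it and check a crop.

Run:
```python
from h import *
f=np.load("top0.npz");p,d=f["p"],f["d"];m=ctrl.camera_model("top");P=pts(d,m)
cv2.imwrite("pics/crop0.png",cv2.resize(p[110:340,110:420,::-1],None,fx=2.5,fy=2.5,interpolation=cv2.INTER_CUBIC))
hsv=cv2.cvtColor(p,cv2.COLOR_RGB2HSV)
def rect(q):
    c,s,a=cv2.minAreaRect((q*1000).astype(np.float32)); return np.round(c,1),np.round(s,1),a,np.round(cv2.boxPoints((c,s,a))).tolist()
print(hsv[236,338],hsv[224,245])
M=(abs(hsv[...,0].astype(int)-hsv[236,338][0])<8)&(hsv[...,1]>120)
B=np.zeros_like(M);B[195:280,303:375]=1
M&=B
mp=np.array([ray(u,v,0,m)[:2] for v,u in np.argwhere(M)]);print("mat",M.sum(),rect(mp),np.median(P[M][:,2]))
B=np.zeros_like(M);B[190:258,225:290]=1
S=B&(P[...,2]>.004)
print("stand",S.sum(),rect(P[S][:,:2]))
F=B&(P[...,2]>.05); print("foot",F.sum(),rect(P[F][:,:2]),np.median(P[F][:,2]), P[F][:,2].max())
# edges via rays at top of foot
fp=np.array([ray(u,v,.064,m)[:2] for v,u in np.argwhere(F)]);print(rect(fp))
```

```text
[172 148 124] [113 169  80]
mat 3019 (array([566.5, -50. ]), array([126.2, 177.9]), 85.13846588134766, [[473.0, -105.0], [650.0, -120.0], [661.0, 5.0], [483.0, 20.0]]) 0.0021867890691716456
stand 2208 (array([547.9, 119.8]), array([290.6, 270.1]), 1.952634572982788, [[398.0, 250.0], [407.0, -20.0], [698.0, -10.0], [689.0, 260.0]])
foot 400 (array([511.6,  76.3]), array([274. ,  75.1]), 27.380325317382812, [[373.0, 47.0], [407.0, -20.0], [651.0, 106.0], [616.0, 173.0]]) 0.06498396284494273 1.3404532895049701
(array([586.2, 158.8]), array([157.4, 178.3]), 87.53005981445312, [[494.0, 84.0], [672.0, 76.0], [679.0, 234.0], [500.0, 241.0]])
```

View pics/crop0.png

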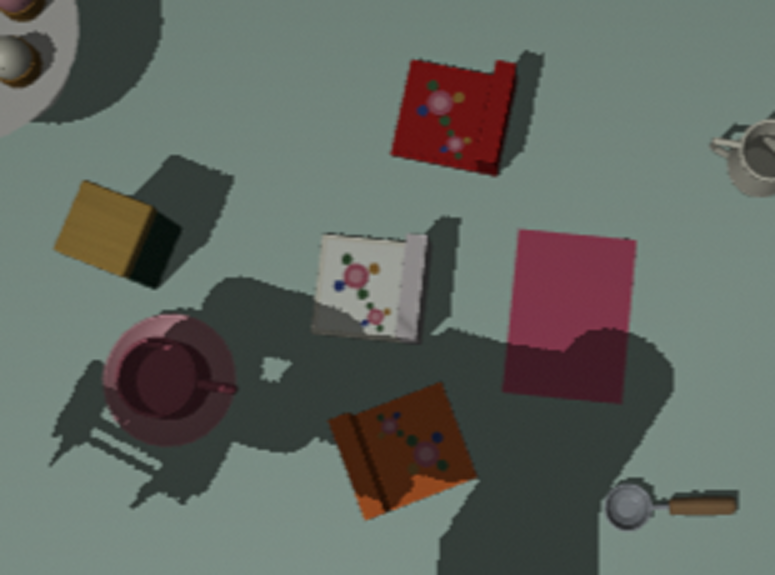

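The crop confirms it: cream panel with flowers, marble foot on its right side (crop 413,290) facing the mat. I'll redo the stand fit with connected components.

Run:
```python
from h import *
f=np.load("top0.npz");p,d=f["p"],f["d"];m=ctrl.camera_model("top");P=pts(d,m)
def rect(q):
    c,s,a=cv2.minAreaRect((q*1000).astype(np.float32)); return np.round(c,1),np.round(s,1),round(a,1),np.round(cv2.boxPoints((c,s,a))).tolist()
def comp(M,u,v):
    n,l=cv2.connectedComponents(cv2.morphologyEx(M.astype(np.uint8),cv2.MORPH_OPEN,np.ones((3,3)))) ; return (l==l[v,u])&(l>0)
ok=(d>0)&(P[...,2]<.3)
F=comp(ok&(P[...,2]>.045)&(np.abs(P[...,0]-.58)<.08)&(np.abs(P[...,1]-.1)<.08),276,224)
z=np.median(P[F][:,2]);fp=np.array([ray(u,v,.064,m)[:2] for v,u in np.argwhere(F)])
print("foot",F.sum(),z,rect(fp),rect(P[F][:,:2]))
hsv=cv2.cvtColor(p,cv2.COLOR_RGB2HSV).astype(int)
S=ok&(P[...,2]>.0045)&(P[...,2]<.02);B=np.zeros_like(S);B[195:258,225:275]=1
S=comp(S&B,245,215);q=np.array([ray(u,v,.008,m)[:2] for v,u in np.argwhere(S)])
print("panel",S.sum(),np.median(P[S][:,2]),rect(q))
```

```text
foot 386 0.06473625208027205 (array([586.9, 114.9]), array([ 24.1, 109.6]), 85.3, [[531.0, 107.0], [641.0, 98.0], [643.0, 122.0], [533.0, 131.0]]) (array([587.5, 115.7]), array([ 22.8, 109.1]), 85.0, [[532.0, 109.0], [641.0, 100.0], [643.0, 122.0], [534.0, 132.0]])
panel 1259 0.009985694839860816 (array([593.7, 179.8]), array([ 92. , 110.1]), 84.7, [[535.0, 139.0], [644.0, 129.0], [653.0, 221.0], [543.0, 231.0]])
```

jog_arm(steps=[{"tx": -42, "ty": -21, "tz": 0, "rx": 0, "ry": 0, "rz": 0.11, "gripper": 0.6}, {"tx": -84, "ty": -42, "tz": 0, "rx": 0, "ry": 0, "rz": 0.22, "gripper": 0.6}, {"tx": -126, "ty": -63, "tz": 0, "rx": 0, "ry": 0, "rz": 0.33, "gripper": 0.6}, {"tx": -168, "ty": -84, "tz": 0, "rx": 0, "ry": 0, "rz": 0.44, "gripper": 0.6}, {"tx": -210, "ty": -105, "tz": 0, "rx": 0, "ry": 0, "rz": 0.55, "gripper": 0.6}])

```text
time_s: 0.6
tool_pos: [0.42, 0.3708, 0.2145]
orientation: [-1.527, -2.745, 0.0]
wrist_force: [0.6, 0.4, -1.1]
finger_gap: 0.0608
grasp_force: 0.0
```

```bash
cat >> h.py <<'E'
from scipy.spatial.transform import Rotation as Ro
def to(x,y,z,pitch=0,yaw=-4.75):
    # tool y along yaw (deg), tool z down, pitch: tips lead along push direction (deg); prints delta in tool axes
    s=ctrl.get_state();R0=Ro.from_rotvec(s["orientation"]);a=np.radians(yaw)
    yt=np.array([np.cos(a),np.sin(a),0]);zt=np.array([0,0,-1.]);xt=np.cross(yt,zt)
    n=np.array([-.082,-.997,0]);n/=np.linalg.norm(n)
    R=Ro.from_matrix(np.stack([xt,yt,zt],1)); R=Ro.from_rotvec(np.cross(zt,n)*np.radians(pitch))*R
    print("t",np.round(s["time_s"],2),"pos",np.round(s["tool_pos"]*1000,1),"F",np.round(s["wrist_force"],1))
    print("dt",np.round(R0.inv().apply(np.array([x,y,z])-s["tool_pos"]*1000),1),"dr",np.round((R0.inv()*R).as_rotvec(),3))
    print("tool axes\n",np.round(R0.as_matrix(),3))
E
python3 -c "
from h import *
to(589.6,148,214)"
```

```text
t 0.6 pos [420.  370.8 214.5] F [ 0.6  0.4 -1.1]
dt [-278.7   26.5    0.5] dr [-0.     0.     0.639]
tool axes
 [[-0.528  0.85  -0.   ]
 [ 0.85   0.528 -0.   ]
 [ 0.    -0.    -1.   ]]
```

jog_arm(steps=[{"tx": -45, "ty": 4, "tz": 0, "rx": 0, "ry": 0, "rz": 0.11, "gripper": 0.6}, {"tx": -90, "ty": 9, "tz": 0, "rx": 0, "ry": 0, "rz": 0.23, "gripper": 0.6}, {"tx": -135, "ty": 13, "tz": 0, "rx": 0, "ry": 0, "rz": 0.35, "gripper": 0.6}, {"tx": -180, "ty": 17, "tz": 0, "rx": 0, "ry": 0, "rz": 0.47, "gripper": 0.6}, {"tx": -225, "ty": 21, "tz": 0, "rx": 0, "ry": 0, "rz": 0.59, "gripper": 0.6}])

```text
time_s: 1.1
tool_pos: [0.5574, 0.1912, 0.2145]
orientation: [-2.26, -2.182, 0.0]
wrist_force: [1.0, 0.8, 0.1]
finger_gap: 0.0569
grasp_force: 0.0
```

```bash
python3 -c "
from h import *
to(589.6,148,100)"
```

```text
t 1.1 pos [557.4 191.2 214.5] F [1.  0.8 0.1]
dt [-42.1  33.7 114.5] dr [-0.    -0.     0.048]
tool axes
 [[ 0.035  0.999 -0.   ]
 [ 0.999 -0.035  0.   ]
 [ 0.    -0.    -1.   ]]
```

jog_arm(steps=[{"tx": -22, "ty": 17, "tz": 0, "rx": 0, "ry": 0, "rz": 0.048, "gripper": 0.6}, {"tx": -42, "ty": 34, "tz": 40, "rx": 0, "ry": 0, "rz": 0.048, "gripper": 0.6}, {"tx": -42, "ty": 34, "tz": 80, "rx": 0, "ry": 0, "rz": 0.048, "gripper": 0.6}, {"tx": -42, "ty": 34, "tz": 115, "rx": 0, "ry": 0, "rz": 0.048, "gripper": 0.6}, {"tx": -42, "ty": 34, "tz": 115, "rx": 0, "ry": 0, "rz": 0.048, "gripper": 0.6}])

```text
time_s: 1.6
tool_pos: [0.5872, 0.1493, 0.0954]
orientation: [-2.304, -2.129, 0.01]
wrist_force: [-0.3, 0.3, 0.2]
finger_gap: 0.0568
grasp_force: 0.0
```

Run:
```python
from h import *
to(589.6,148,44)
p,d,m=cap("side");cv2.imwrite("pics/s1.png",cv2.resize(p[140:320,260:500,::-1],None,fx=3,fy=3))
```

```text
t 1.6 pos [587.2 149.3  95.4] F [-0.3  0.3  0.2]
dt [-1.   2.9 51.4] dr [-0.008  0.002  0.004]
tool axes
 [[ 0.078  0.997 -0.008]
 [ 0.997 -0.079 -0.001]
 [-0.002 -0.008 -1.   ]]
```

View pics/s1.png

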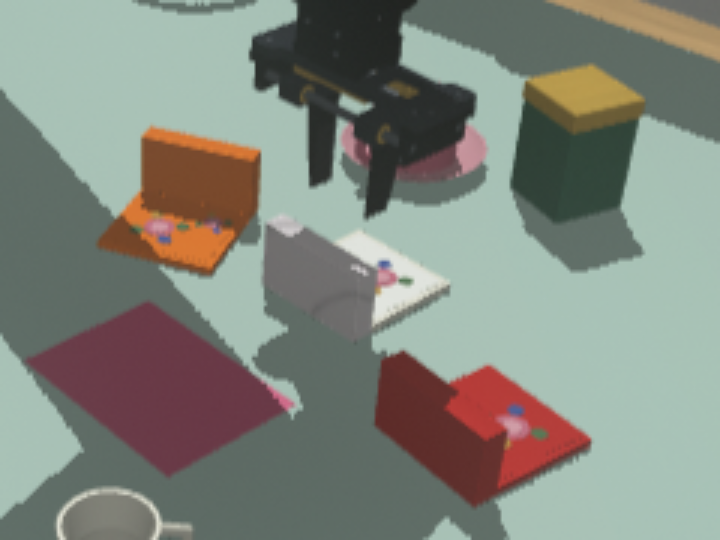

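The fingertips (crop 318,185 and 375,215) hang over the panel behind the foot (320,280), aligned and clear. Lowering.

jog_arm(steps=[{"tx": 0, "ty": 1, "tz": 18, "rx": 0, "ry": 0, "rz": 0, "gripper": 0.6}, {"tx": 0, "ty": 1, "tz": 36, "rx": 0, "ry": 0, "rz": 0, "gripper": 0.6}, {"tx": 0, "ty": 1, "tz": 48, "rx": 0, "ry": 0, "rz": 0, "gripper": 0.6}, {"tx": 0, "ty": 1, "tz": 54, "rx": 0, "ry": 0, "rz": 0, "gripper": 0.6}, {"tx": 0, "ty": 1, "tz": 54, "rx": 0, "ry": 0, "rz": 0, "gripper": 0.6}])

```text
time_s: 2.15
tool_pos: [0.5905, 0.15, 0.046]
orientation: [2.306, 2.133, 0.0]
wrist_force: [0.5, 0.1, 1.0]
finger_gap: 0.0569
grasp_force: 0.0
```

jog_arm(steps=[{"tx": -3, "ty": 0, "tz": 0, "rx": 0, "ry": 0, "rz": 0, "gripper": 0.6}, {"tx": -6, "ty": 0, "tz": 0, "rx": 0, "ry": 0, "rz": 0, "gripper": 0.6}, {"tx": -8, "ty": 0, "tz": 0, "rx": 0, "ry": 0, "rz": 0, "gripper": 0.6}, {"tx": -10, "ty": 0, "tz": 0, "rx": 0, "ry": 0, "rz": 0, "gripper": 0.6}, {"tx": -12, "ty": 0, "tz": 0, "rx": 0, "ry": 0, "rz": 0, "gripper": 0.6}])

```text
time_s: 2.65
tool_pos: [0.5896, 0.1379, 0.046]
orientation: [2.307, 2.133, 0.002]
wrist_force: [0.8, 4.4, 3.3]
finger_gap: 0.0571
grasp_force: 1.5
```

jog_arm(steps=[{"tx": -3, "ty": 0, "tz": 0, "rx": 0, "ry": 0, "rz": 0, "gripper": 0.6}, {"tx": -6, "ty": 0, "tz": 0, "rx": 0, "ry": 0, "rz": 0, "gripper": 0.6}, {"tx": -9, "ty": 0, "tz": 0, "rx": 0, "ry": 0, "rz": 0, "gripper": 0.6}, {"tx": -12, "ty": 0, "tz": 0, "rx": 0, "ry": 0, "rz": 0, "gripper": 0.6}, {"tx": -15, "ty": 0, "tz": 0, "rx": 0, "ry": 0, "rz": 0, "gripper": 0.6}])

```text
time_s: 3.15
tool_pos: [0.5882, 0.1225, 0.0456]
orientation: [2.306, 2.133, -0.0]
wrist_force: [0.3, 1.6, 2.0]
finger_gap: 0.0568
grasp_force: 0.7
```

Run:
```python
from h import *
to(589.6,148,44)
p,d,m=cap("side");cv2.imwrite("pics/s2.png",cv2.resize(p[140:320,260:500,::-1],None,fx=3,fy=3))
```

```text
t 3.15 pos [588.2 122.5  45.6] F [0.3 1.6 2. ]
dt [25.5 -0.6  1.6] dr [-0.     0.     0.005]
tool axes
 [[ 0.078  0.997 -0.   ]
 [ 0.997 -0.078 -0.   ]
 [-0.    -0.    -1.   ]]
```

View pics/s2.png

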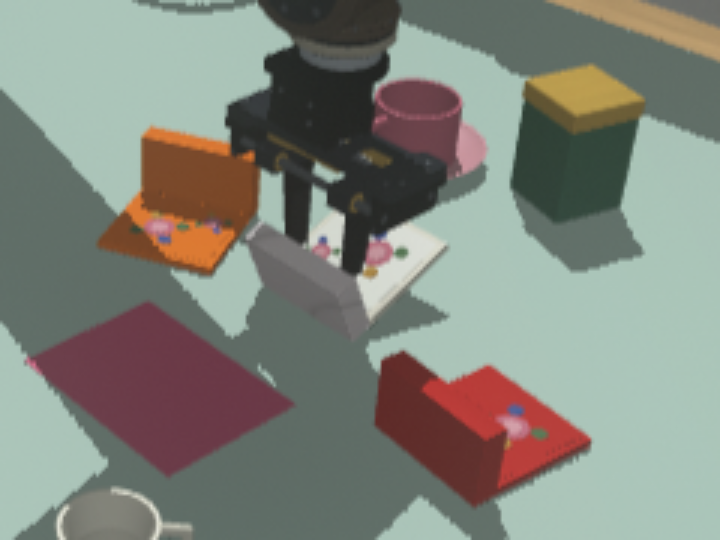

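The stand has begun to tip: the foot leans towards the mat, its lower edge still at about crop (350,338), and the panel is lifted. I keep pushing.

jog_arm(steps=[{"tx": -4, "ty": 0, "tz": 0, "rx": 0, "ry": 0, "rz": 0, "gripper": 0.6}, {"tx": -8, "ty": 0, "tz": 0, "rx": 0, "ry": 0, "rz": 0, "gripper": 0.6}, {"tx": -12, "ty": 0, "tz": 0, "rx": 0, "ry": 0, "rz": 0, "gripper": 0.6}, {"tx": -18, "ty": 0, "tz": 0, "rx": 0, "ry": 0, "rz": 0, "gripper": 0.6}, {"tx": -24, "ty": 0, "tz": 0, "rx": 0, "ry": 0, "rz": 0, "gripper": 0.6}])

```text
time_s: 3.7
tool_pos: [0.5863, 0.0982, 0.0457]
orientation: [2.306, 2.133, -0.0]
wrist_force: [-0.3, -2.9, 3.7]
finger_gap: 0.057
grasp_force: 1.5
```

jog_arm(steps=[{"tx": -4, "ty": 0, "tz": 0, "rx": 0, "ry": 0, "rz": 0, "gripper": 0.6}, {"tx": -8, "ty": 0, "tz": 0, "rx": 0, "ry": 0, "rz": 0, "gripper": 0.6}, {"tx": -12, "ty": 0, "tz": 0, "rx": 0, "ry": 0, "rz": 0, "gripper": 0.6}, {"tx": -14, "ty": 0, "tz": 0, "rx": 0, "ry": 0, "rz": 0, "gripper": 0.6}, {"tx": -14, "ty": 0, "tz": 0, "rx": 0, "ry": 0, "rz": 0, "gripper": 0.6}])

```text
time_s: 4.2
tool_pos: [0.5852, 0.085, 0.0455]
orientation: [-2.306, -2.133, -0.0]
wrist_force: [-0.4, -1.9, -0.2]
finger_gap: 0.0573
grasp_force: 0.6
```

Run:
```python
from h import *
to(589.6,148,44)
p,d,m=cap("side");cv2.imwrite("pics/s3.png",cv2.resize(p[140:320,260:500,::-1],None,fx=3,fy=3))
```

```text
t 4.2 pos [585.2  85.   45.5] F [-0.4 -1.9 -0.2]
dt [63.2 -0.6  1.6] dr [-0.    -0.     0.005]
tool axes
 [[ 0.078  0.997 -0.   ]
 [ 0.997 -0.078  0.   ]
 [ 0.    -0.    -1.   ]]
```

View pics/s3.png

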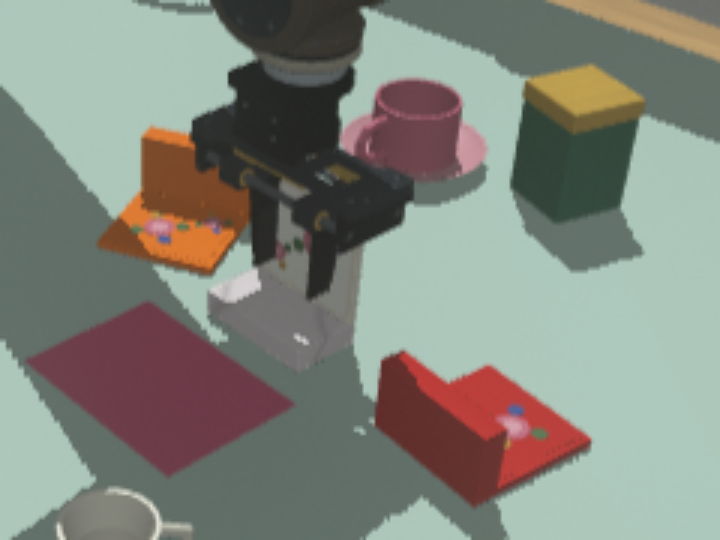

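The stand has dropped onto its foot (crop 285,315) and the panel stands behind the fingers, still pressing lightly on them (-1.9 N). I move forward a little to clear it, then go up.

jog_arm(steps=[{"tx": -4, "ty": 0, "tz": 0, "rx": 0, "ry": 0, "rz": 0, "gripper": 0.6}, {"tx": -8, "ty": 0, "tz": 0, "rx": 0, "ry": 0, "rz": 0, "gripper": 0.6}, {"tx": -12, "ty": 0, "tz": 0, "rx": 0, "ry": 0, "rz": 0, "gripper": 0.6}, {"tx": -15, "ty": 0, "tz": 0, "rx": 0, "ry": 0, "rz": 0, "gripper": 0.6}, {"tx": -15, "ty": 0, "tz": 0, "rx": 0, "ry": 0, "rz": 0, "gripper": 0.6}])

```text
time_s: 4.75
tool_pos: [0.5841, 0.0697, 0.0456]
orientation: [2.307, 2.133, 0.0]
wrist_force: [-0.5, 1.0, 1.0]
finger_gap: 0.0574
grasp_force: 0.0
```

jog_arm(steps=[{"tx": 0, "ty": 0, "tz": -25, "rx": 0, "ry": 0, "rz": 0, "gripper": 0.6}, {"tx": 0, "ty": 0, "tz": -60, "rx": 0, "ry": 0, "rz": 0, "gripper": 0.6}, {"tx": 0, "ty": 0, "tz": -95, "rx": 0, "ry": 0, "rz": 0, "gripper": 0.6}, {"tx": 0, "ty": 0, "tz": -125, "rx": 0, "ry": 0, "rz": 0, "gripper": 0.6}, {"tx": 25, "ty": 0, "tz": -130, "rx": 0, "ry": 0, "rz": 0, "gripper": 0.6}])

```text
time_s: 5.25
tool_pos: [0.5874, 0.0937, 0.1794]
orientation: [2.306, 2.128, 0.006]
wrist_force: [0.2, 0.2, -0.9]
finger_gap: 0.0565
grasp_force: 0.0
```

jog_arm(steps=[{"tx": 30, "ty": 0, "tz": 0, "rx": 0, "ry": 0, "rz": 0, "gripper": 0.6}, {"tx": 60, "ty": 0, "tz": 0, "rx": 0, "ry": 0, "rz": 0, "gripper": 0.6}, {"tx": 80, "ty": 0, "tz": 0, "rx": 0, "ry": 0, "rz": 0, "gripper": 0.6}, {"tx": 90, "ty": 0, "tz": 0, "rx": 0, "ry": 0, "rz": 0, "gripper": 0.6}, {"tx": 90, "ty": 0, "tz": 0, "rx": 0, "ry": 0, "rz": 0, "gripper": 0.6}])

```text
time_s: 5.75
tool_pos: [0.593, 0.1856, 0.1755]
orientation: [-2.305, -2.135, -0.0]
wrist_force: [-1.2, 0.2, -1.0]
finger_gap: 0.0573
grasp_force: 0.0
```

```bash
cat >> h.py <<'E'
def foot(tag):
    p,d,m=cap("top");P=pts(d,m)
    def rect(q):
        c,s,a=cv2.minAreaRect((q*1000).astype(np.float32)); return np.round(c,1),np.round(s,1),round(a,1),np.round(cv2.boxPoints((c,s,a))).tolist()
    B=(d>0)&(np.abs(P[...,0]-.585)<.075)&(P[...,1]<.15)&(P[...,1]>-.11)
    for nm,lo,hi,z in(("foot",.014,.03,.022),("panel",.108,.13,.12)):
        M=cv2.morphologyEx((B&(P[...,2]>lo)&(P[...,2]<hi)).astype(np.uint8),cv2.MORPH_OPEN,np.ones((2,2)))
        n,l,st,_=cv2.connectedComponentsWithStats(M)
        if n>1:
            k=1+np.argmax(st[1:,4]);M=l==k
            q=np.array([ray(u,v,z,m)[:2] for v,u in np.argwhere(M)]);print(nm,M.sum(),np.median(P[M][:,2]),rect(q))
    cv2.imwrite(f"pics/{tag}.png",cv2.resize(p[150:320,200:420,::-1],None,fx=3,fy=3))
E
python3 - <<'E'
from h import *
foot("t4"); to(590,135,170)
E
```

```text
foot 864 0.022799376136772024 (array([581.2,  66.5]), array([ 56.8, 110.7]), 85.3, [[524.0, 43.0], [634.0, 34.0], [639.0, 90.0], [528.0, 99.0]])
panel 170 0.1182779740869032 (array([584.2,  97.7]), array([  9.9, 108.7]), 85.2, [[530.0, 97.0], [638.0, 88.0], [639.0, 98.0], [530.0, 107.0]])
t 5.8 pos [593.  184.7 175.5] F [-0.2 -0.3  0.3]
dt [-49.8   0.9   5.5] dr [-0.     0.     0.006]
tool axes
 [[ 0.077  0.997 -0.   ]
 [ 0.997 -0.077 -0.   ]
 [-0.    -0.    -1.   ]]
```

View pics/t4.png

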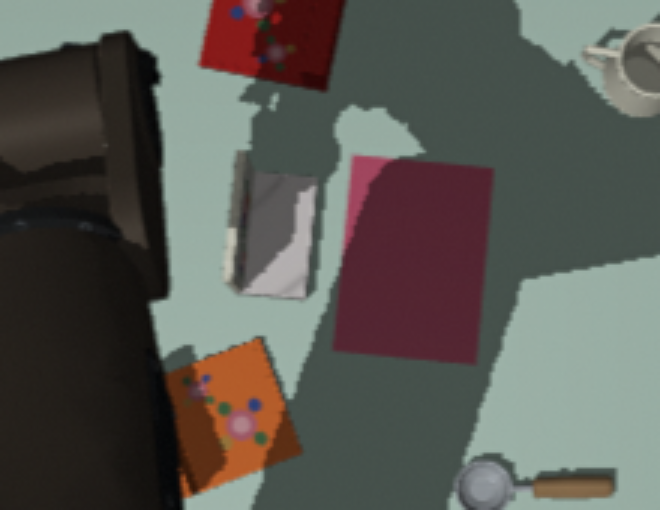

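Top view: the stand is upright. The foot spans crop (240-318, 170-298), the panel is at its left, and the mat spans (335-493, 155-363), 121 mm ahead and 5 mm to one side. The gripper body would overhang the panel, so I tilt the tool 30° with the tips leading, to push low.

Run:
```python
from h import *
to(590,170,175,30)
```

```text
t 5.8 pos [593.  184.7 175.5] F [-0.2 -0.3  0.3]
dt [-14.9  -1.8   0.5] dr [ 0.001 -0.524  0.006]
tool axes
 [[ 0.077  0.997 -0.   ]
 [ 0.997 -0.077 -0.   ]
 [-0.    -0.    -1.   ]]
```

jog_arm(steps=[{"tx": 0, "ty": 0, "tz": 0, "rx": 0, "ry": -0.12, "rz": 0, "gripper": 0.6}, {"tx": 0, "ty": 0, "tz": 0, "rx": 0, "ry": -0.24, "rz": 0, "gripper": 0.6}, {"tx": -5, "ty": -1, "tz": 0, "rx": 0, "ry": -0.36, "rz": 0, "gripper": 0.6}, {"tx": -10, "ty": -2, "tz": 0, "rx": 0, "ry": -0.46, "rz": 0, "gripper": 0.6}, {"tx": -15, "ty": -2, "tz": 0, "rx": 0, "ry": -0.524, "rz": 0, "gripper": 0.6}])

```text
time_s: 6.3
tool_pos: [0.5899, 0.1692, 0.1755]
orientation: [2.006, 1.855, -0.543]
wrist_force: [-0.2, -0.8, 0.4]
finger_gap: 0.0572
grasp_force: 0.0
```

Run:
```python
from h import *
to(588,142,40,30);to(588,142,10,30);to(588,132,10,30)
```

```text
t 6.3 pos [589.9 169.2 175.5] F [-0.2 -0.8  0.4]
dt [ 44.7   0.3 130.8] dr [0.002 0.005 0.005]
tool axes
 [[ 0.067  0.997 -0.04 ]
 [ 0.861 -0.078 -0.502]
 [-0.504 -0.    -0.864]]
t 6.3 pos [589.9 169.2 175.5] F [-0.2 -0.8  0.4]
dt [ 59.8   0.3 156.7] dr [0.002 0.005 0.005]
tool axes
 [[ 0.067  0.997 -0.04 ]
 [ 0.861 -0.078 -0.502]
 [-0.504 -0.    -0.864]]
t 6.3 pos [589.9 169.2 175.5] F [-0.2 -0.8  0.4]
dt [ 51.2   1.1 161.7] dr [0.002 0.005 0.005]
tool axes
 [[ 0.067  0.997 -0.04 ]
 [ 0.861 -0.078 -0.502]
 [-0.504 -0.    -0.864]]
```

jog_arm(steps=[{"tx": 13, "ty": 0, "tz": 35, "rx": 0, "ry": 0, "rz": 0, "gripper": 0.6}, {"tx": 26, "ty": 0, "tz": 72, "rx": 0, "ry": 0, "rz": 0, "gripper": 0.6}, {"tx": 38, "ty": 0, "tz": 108, "rx": 0, "ry": 0, "rz": 0, "gripper": 0.6}, {"tx": 45, "ty": 0, "tz": 130, "rx": 0, "ry": 0, "rz": 0, "gripper": 0.6}, {"tx": 45, "ty": 0, "tz": 131, "rx": 0, "ry": 0, "rz": 0, "gripper": 0.6}])

```text
time_s: 6.8
tool_pos: [0.5865, 0.1413, 0.037]
orientation: [2.01, 1.858, -0.546]
wrist_force: [0.1, -0.4, 0.1]
finger_gap: 0.0572
grasp_force: 0.0
```

jog_arm(steps=[{"tx": 5, "ty": 0, "tz": 9, "rx": 0, "ry": 0, "rz": 0, "gripper": 0.6}, {"tx": 10, "ty": 0, "tz": 17, "rx": 0, "ry": 0, "rz": 0, "gripper": 0.6}, {"tx": 13, "ty": 0, "tz": 22, "rx": 0, "ry": 0, "rz": 0, "gripper": 0.6}, {"tx": 15, "ty": 0, "tz": 26, "rx": 0, "ry": 0, "rz": 0, "gripper": 0.6}, {"tx": 15, "ty": 0, "tz": 26, "rx": 0, "ry": 0, "rz": 0, "gripper": 0.6}])

```text
time_s: 7.3
tool_pos: [0.5877, 0.1435, 0.0095]
orientation: [2.008, 1.858, -0.539]
wrist_force: [-0.1, -0.3, 0.3]
finger_gap: 0.0573
grasp_force: 0.0
```

Run:
```python
from h import *
to(586,115,10,30)
p,d,m=cap("side");cv2.imwrite("pics/s5.png",cv2.resize(p[140:320,260:500,::-1],None,fx=3,fy=3))
```

```text
t 7.3 pos [587.7 143.5   9.5] F [-0.1 -0.3  0.3]
dt [-25.    0.5  13.8] dr [0.002 0.    0.005]
tool axes
 [[ 0.067  0.997 -0.039]
 [ 0.863 -0.078 -0.499]
 [-0.5   -0.    -0.866]]
```

View pics/s5.png

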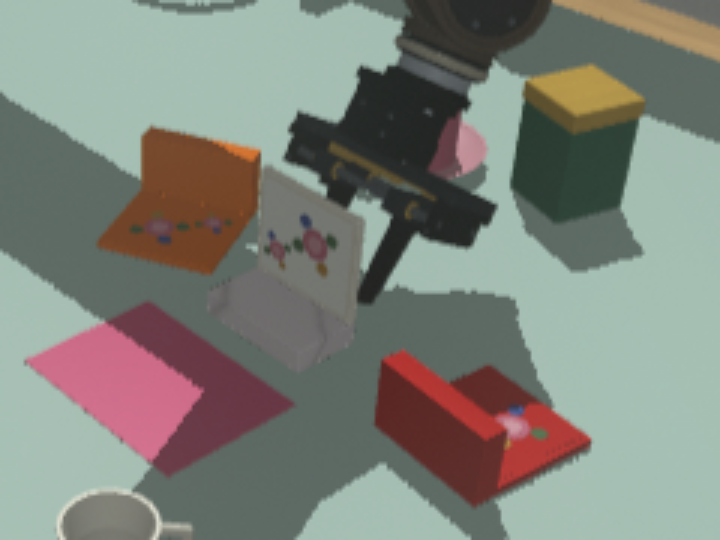

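The fingertips are behind the stand's back (finger tip at crop 368,298), low, and the gripper body is clear of the panel. Now the approach and slow push; along the push direction 1 mm = (-0.866, 0, +0.5) in tool axes.

jog_arm(steps=[{"tx": -6, "ty": 0, "tz": 3.5, "rx": 0, "ry": 0, "rz": 0, "gripper": 0.6}, {"tx": -12, "ty": 0, "tz": 6.9, "rx": 0, "ry": 0, "rz": 0, "gripper": 0.6}, {"tx": -17, "ty": 0, "tz": 9.8, "rx": 0, "ry": 0, "rz": 0, "gripper": 0.6}, {"tx": -20, "ty": 0, "tz": 11.5, "rx": 0, "ry": 0, "rz": 0, "gripper": 0.6}, {"tx": -22, "ty": 0, "tz": 12.7, "rx": 0, "ry": 0, "rz": 0, "gripper": 0.6}])

```text
time_s: 7.85
tool_pos: [0.5859, 0.1176, 0.0098]
orientation: [2.009, 1.857, -0.538]
wrist_force: [-0.7, 0.2, -0.4]
finger_gap: 0.0571
grasp_force: 0.0
```

jog_arm(steps=[{"tx": -2, "ty": 0, "tz": 1.2, "rx": 0, "ry": 0, "rz": 0, "gripper": 0.6}, {"tx": -4, "ty": 0, "tz": 2.3, "rx": 0, "ry": 0, "rz": 0, "gripper": 0.6}, {"tx": -6, "ty": 0, "tz": 3.5, "rx": 0, "ry": 0, "rz": 0, "gripper": 0.6}, {"tx": -8, "ty": 0, "tz": 4.6, "rx": 0, "ry": 0, "rz": 0, "gripper": 0.6}, {"tx": -10, "ty": 0, "tz": 5.8, "rx": 0, "ry": 0, "rz": 0, "gripper": 0.6}])

```text
time_s: 8.35
tool_pos: [0.5851, 0.1066, 0.0097]
orientation: [2.008, 1.858, -0.538]
wrist_force: [0.2, 4.8, 1.5]
finger_gap: 0.057
grasp_force: 2.0
```

jog_arm(steps=[{"tx": -4, "ty": 0, "tz": 2.3, "rx": 0, "ry": 0, "rz": 0, "gripper": 0.6}, {"tx": -8, "ty": 0, "tz": 4.6, "rx": 0, "ry": 0, "rz": 0, "gripper": 0.6}, {"tx": -12, "ty": 0, "tz": 6.9, "rx": 0, "ry": 0, "rz": 0, "gripper": 0.6}, {"tx": -16, "ty": 0, "tz": 9.2, "rx": 0, "ry": 0, "rz": 0, "gripper": 0.6}, {"tx": -20, "ty": 0, "tz": 11.5, "rx": 0, "ry": 0, "rz": 0, "gripper": 0.6}])

```text
time_s: 8.85
tool_pos: [0.5831, 0.0831, 0.0097]
orientation: [2.008, 1.857, -0.539]
wrist_force: [-0.1, 3.8, 0.3]
finger_gap: 0.0571
grasp_force: 1.9
```

jog_arm(steps=[{"tx": -4, "ty": 0, "tz": 2.3, "rx": 0, "ry": 0, "rz": 0, "gripper": 0.6}, {"tx": -8, "ty": 0, "tz": 4.6, "rx": 0, "ry": 0, "rz": 0, "gripper": 0.6}, {"tx": -12, "ty": 0, "tz": 6.9, "rx": 0, "ry": 0, "rz": 0, "gripper": 0.6}, {"tx": -16, "ty": 0, "tz": 9.2, "rx": 0, "ry": 0, "rz": 0, "gripper": 0.6}, {"tx": -20, "ty": 0, "tz": 11.5, "rx": 0, "ry": 0, "rz": 0, "gripper": 0.6}])

```text
time_s: 9.35
tool_pos: [0.5813, 0.0602, 0.0098]
orientation: [2.008, 1.857, -0.538]
wrist_force: [0.7, 4.1, 0.1]
finger_gap: 0.057
grasp_force: 1.8
```

Run:
```python
from h import *
foot("t6"); to(577,-9,10,30)
```

```text
foot 846 0.022941732581965087 (array([577. ,  10.6]), array([ 55.8, 110.7]), 85.6, [[520.0, -13.0], [630.0, -22.0], [634.0, 34.0], [524.0, 43.0]])
panel 538 0.1173722669408423 (array([582.2,  97.3]), array([ 56.3, 153.9]), 84.7, [[503.0, 76.0], [656.0, 62.0], [661.0, 118.0], [508.0, 132.0]])
t 9.4 pos [581.2  59.6   9.8] F [0.8 1.8 0.1]
dt [-59.6   1.2  34.2] dr [0.002 0.001 0.004]
tool axes
 [[ 0.068  0.997 -0.039]
 [ 0.863 -0.078 -0.499]
 [-0.501 -0.    -0.866]]
```

The foot moves squarely and has 65 mm to go.

jog_arm(steps=[{"tx": -4, "ty": 0, "tz": 2.3, "rx": 0, "ry": 0, "rz": 0, "gripper": 0.6}, {"tx": -8, "ty": 0, "tz": 4.6, "rx": 0, "ry": 0, "rz": 0, "gripper": 0.6}, {"tx": -12, "ty": 0, "tz": 6.9, "rx": 0, "ry": 0, "rz": 0, "gripper": 0.6}, {"tx": -16, "ty": 0, "tz": 9.2, "rx": 0, "ry": 0, "rz": 0, "gripper": 0.6}, {"tx": -20, "ty": 0, "tz": 11.5, "rx": 0, "ry": 0, "rz": 0, "gripper": 0.6}])

```text
time_s: 9.9
tool_pos: [0.5795, 0.0372, 0.0098]
orientation: [2.008, 1.857, -0.539]
wrist_force: [-0.1, 3.0, -0.3]
finger_gap: 0.0575
grasp_force: 1.7
```

jog_arm(steps=[{"tx": -4, "ty": 0, "tz": 2.3, "rx": 0, "ry": 0, "rz": 0, "gripper": 0.6}, {"tx": -8, "ty": 0, "tz": 4.6, "rx": 0, "ry": 0, "rz": 0, "gripper": 0.6}, {"tx": -12, "ty": 0, "tz": 6.9, "rx": 0, "ry": 0, "rz": 0, "gripper": 0.6}, {"tx": -16, "ty": 0, "tz": 9.2, "rx": 0, "ry": 0, "rz": 0, "gripper": 0.6}, {"tx": -20, "ty": 0, "tz": 11.5, "rx": 0, "ry": 0, "rz": 0, "gripper": 0.6}])

```text
time_s: 10.4
tool_pos: [0.5777, 0.0142, 0.0099]
orientation: [2.008, 1.857, -0.539]
wrist_force: [-0.1, 2.7, -0.5]
finger_gap: 0.0572
grasp_force: 1.5
```

jog_arm(steps=[{"tx": -4, "ty": 0, "tz": 2.3, "rx": 0, "ry": 0, "rz": 0, "gripper": 0.6}, {"tx": -8, "ty": 0, "tz": 4.6, "rx": 0, "ry": 0, "rz": 0, "gripper": 0.6}, {"tx": -12, "ty": 0, "tz": 6.9, "rx": 0, "ry": 0, "rz": 0, "gripper": 0.6}, {"tx": -15, "ty": 0, "tz": 8.7, "rx": 0, "ry": 0, "rz": 0, "gripper": 0.6}, {"tx": -16, "ty": 0, "tz": 9.2, "rx": 0, "ry": 0, "rz": 0, "gripper": 0.6}])

```text
time_s: 10.9
tool_pos: [0.5762, -0.0042, 0.0099]
orientation: [2.009, 1.857, -0.539]
wrist_force: [0.2, 3.2, -1.6]
finger_gap: 0.0573
grasp_force: 1.4
```

jog_arm(steps=[{"tx": 5, "ty": 0, "tz": -3, "rx": 0, "ry": 0, "rz": 0, "gripper": 0.6}, {"tx": 18, "ty": 0, "tz": -11, "rx": 0, "ry": 0, "rz": 0, "gripper": 0.6}, {"tx": 38, "ty": 0, "tz": -23, "rx": 0, "ry": 0, "rz": 0, "gripper": 0.6}, {"tx": 60, "ty": 0, "tz": -37, "rx": 0, "ry": 0, "rz": 0, "gripper": 0.6}, {"tx": 80, "ty": 0, "tz": -50, "rx": 0, "ry": 0, "rz": 0, "gripper": 0.6}])

```text
time_s: 11.4
tool_pos: [0.5837, 0.0924, 0.0133]
orientation: [2.008, 1.858, -0.538]
wrist_force: [-0.2, 0.9, 0.5]
finger_gap: 0.0569
grasp_force: 0.0
```

Run:
```python
from h import *
foot("t7"); to(577,-9,10,30)
```

```text
foot 832 0.022848971802166447 (array([572.2, -54.4]), array([ 55.1, 109.9]), 85.5, [[515.0, -78.0], [625.0, -86.0], [629.0, -31.0], [520.0, -23.0]])
panel 154 0.11889516705481792 (array([574.5, -22.2]), array([  8.6, 110.8]), 85.6, [[519.0, -22.0], [629.0, -31.0], [630.0, -22.0], [520.0, -14.0]])
t 11.45 pos [584.2  95.6  13.5] F [-1.2  1.9 -0.3]
dt [-89.1   0.7  55.3] dr [ 0.005 -0.001  0.006]
tool axes
 [[ 0.066  0.997 -0.036]
 [ 0.864 -0.075 -0.498]
 [-0.499  0.001 -0.866]]
```

View pics/t7.png

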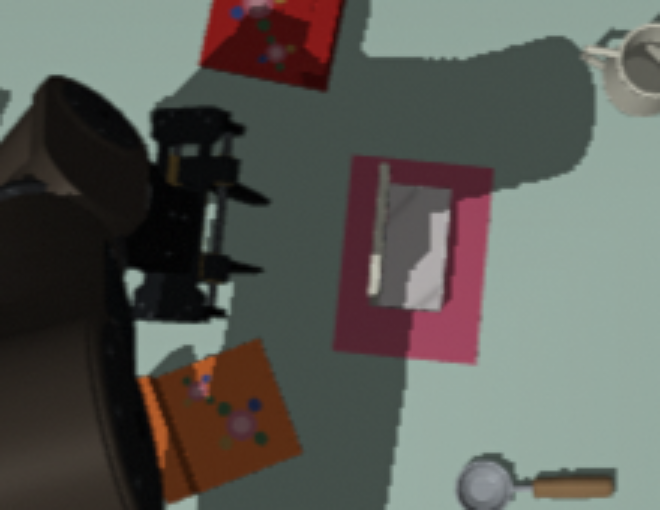

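The foot (crop 378-452, 183-310) stands on the mat, centred to within about 6 mm and square, with the fingers clear. I let the arm settle and hand in.

jog_arm(steps=[{"tx": 0, "ty": 0, "tz": -10, "rx": 0, "ry": 0, "rz": 0, "gripper": 0.6}, {"tx": 0, "ty": 0, "tz": -25, "rx": 0, "ry": 0, "rz": 0, "gripper": 0.6}, {"tx": 0, "ty": 0, "tz": -35, "rx": 0, "ry": 0, "rz": 0, "gripper": 0.6}, {"tx": 0, "ty": 0, "tz": -35, "rx": 0, "ry": 0, "rz": 0, "gripper": 0.6}, {"tx": 0, "ty": 0, "tz": -35, "rx": 0, "ry": 0, "rz": 0, "gripper": 0.6}])

```text
time_s: 11.95
tool_pos: [0.5851, 0.1074, 0.0439]
orientation: [2.009, 1.857, -0.538]
wrist_force: [0.2, -0.5, -1.2]
finger_gap: 0.0571
grasp_force: 0.0
```

```bash
python3 -c "
from cell import ctrl
print(ctrl.hand_in())"
```

```text
the job is handed in; nothing more can be done
None
```

The menu stand is upright on the pink mat, square to it and about 6 mm off centre by my last camera measurement; the job was handed in at about 12 s, but the hand-in returned no verdict.

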